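# Pack the nesting glasses at the Christmas stall

### The arm

A 6-joint arm with a two-finger parallel gripper is mounted at the origin on the work surface. World frame = base frame: x ahead of the robot, y to its left, z up, the work surface at z = 0. Lengths are in m, angles in rad, forces in N, time in s.
With the tool pointing down it reaches from about 0.375 to 0.975 m from the base axis. Payload 3.8 kg.
Tool frame: the origin (TCP) lies at the very end of the fingers, on their centre line; the grasp point (between the pads) lies 19 mm behind it; z points along the fingers, y is the direction in which the jaws open and shut (so a half turn about z gives the same grasp; the last joint's range is limited). The gripper opens to 85 mm and grips with 20 to 120 N. Pads are 22 mm wide; open, the fingers measure 114 mm over their backs; the gripper's body (76 mm by 85 mm) begins 54 mm behind the grasp point. The pads swing forward as they close: fully open they stand 13 mm farther back than shut.
Start: joints at [-1.204, 0.264, 1.604, -0, 1.274, -0.037], TCP at [0.265, -0.621, 0.231] pointing down, gripper open.
Joint ranges: [-2.63, 2.63], [-0.94, 2.18], [0.31, 2.57], [-1.31, 4.45], [0, 2.66], [-2.55, 2.55]. Speed limits (rad/s): [2.57, 2.57, 3.14, 3.14, 3.14, 3.14].

### API

Orientations are given as a rotation vector (axis times angle).
In Python, from workcell import read_state, read_camera, camera_info, finish_job gives the robot as it stands. The module is installed in compiled form; this text tells all that it offers.
- The arm moves only by the tool play_rows, never from a script. Its argument "motion" is a list of rows, each a list of 5 numbers: the shift along the tool's x, y, z in units of 1000 mm (1.0 is 1000 mm), then the turn about the tool's z in units of 2 pi rad (1.0 is 2 pi rad), then the finger opening in mm, from 0 to 85.4. A call has 1 to 5 rows; each row shifts and turns the commanded pose from where the row before left it, along the tool's axes as they then stand; what a row does not reach is not made up. A row lasts 1/8 s, in which the tool goes at most 62.5 mm and 10.7 degrees, less where a joint would pass 70% of its speed; a pose out of reach is approached as far as the arm can. A call with a number of a shift or a turn outside -1 to 1 is refused whole. A call with a gripper value outside its range is refused whole. The fingers move at their own pace and stop on an object; "squeeze" is the grip in N (left out, the last holds). Time passes only in rows, so rows that do not move let the fingers close. It gives the time, the measured TCP pose, the force and the opening at its end, in the units of the state.
- read_state(): the state, without advancing time (a new reading comes with each control period).
- read_camera(name): name is "scene" or "top" or "wrist"; returns the picture (480x640x3 uint8, red, green, blue); there is no depth.
- camera_info(name): a dict with "intrinsics" (3x3 intrinsics, pixels), "dist_coeffs" ([k1, k2, p1, p2, k3] as OpenCV has them; the pictures are not rectified), "pose" (4x4, takes a point from camera to world coordinates). Camera axes: x right, y down, z forward; pixel columns grow to the right and rows downward; lengths in m; the calibration is good to about 2 mm. A picture is of the moment at which its call begins: read the wrist's pose just before it. camera_info takes no time and is no camera call; for the wrist camera it gives the pose at the moment of the call.
- finish_job(): hands the job in, once; it reports no verdict.
The state is a dict: "time": time; "q": joint angles; "joint_vel": joint speeds; "joint_torque": joint torques, N m; "tool_pos": TCP position; "tcp_rot": TCP orientation; "wrist_force": force on the tool from outside, world axes, zero at the start; "torque": the same for the moment, N m; "width": opening from 0.0 (shut) to 1.0 (fully open).
Only numpy, scipy, OpenCV 4.12 (cv2) and the standard library are available. Lean on these libraries where they do the work, as an engineer would, in place of code of your own. Each camera call takes 0.05 s, during which the arm holds its last target. There are 200 camera calls.

### The job

Pack the set of three painted glasses standing on the table (not the stock on the riser) into the wooden crate: the wide red one stands upright in the free cell with the cream pad, the green one stands right down inside the red one, and the slim blue one right down inside the green one. They are glass, so set them down gently and never drop them or tip them over, and leave the jars and the other things on the table where they are.

Things in the scene. Friction and masses are not known exactly. Their poses are not given: they have to be found in the camera images.
- large: Red open-topped round painted glass with a thin gold wavy line, standing upright and loose on the table. 78 mm high; outside diameter 70 mm at the rim, 64 mm at the foot; wall 3 mm (mouth 64 mm wide inside), glass base 10 mm thick, 0.24 kg give or take a third. Origin: centre of its underside; z up along its axis.
- medium: Green open-topped round painted glass with a thin gold wavy line, standing upright and loose on the table. 98 mm high; outside diameter 52 mm at the rim, 47 mm at the foot; wall 3 mm (mouth 46 mm wide inside), base 10 mm thick, 0.16 kg give or take a third. Origin: centre of its underside; z up. Standing on the red glass's inner floor it rises 30 mm above the red rim.
- small: Blue open-topped round painted glass with a thin gold wavy line, standing upright and loose on the table. 118 mm high; outside diameter 36 mm at the rim, 32 mm at the foot; wall 3 mm, base 10 mm thick, 0.10 kg give or take a third. Origin: centre of its underside; z up. Standing on the green glass's inner floor it rises 30 mm above the green rim.
- pad: Thin square cream pad, 88 x 88 x 3 mm, lying fixed on the floor of the crate's one free cell. Origin: centre of its underside, in the middle of the cell to within 4 mm and 6 mm above the table; the red glass stands on its top, 9 mm above the table.
- crate: Fixed open crate of light wood, 208 x 208 mm, 45 mm high, walls and floor 6 mm; one divider each way, as high as the walls, makes four cells about 95 mm square, centred 50.5 mm from the middle along the crate's x and y. Three cells hold a jar, the fourth the pad. Origin: centre of its underside; x and y along its sides.
- jar1: Plum jar with gold lid, 56 mm diameter, 62 mm high, in a crate cell; leave it there. Origin: centre of its underside.
- jar2: Teal jar with gold lid, 56 mm diameter, 62 mm high, in a crate cell; leave it there. Origin: centre of its underside.
- jar3: Brown jar with gold lid, 56 mm diameter, 62 mm high, in a crate cell; leave it there. Origin: centre of its underside.
- mug: White mug with handle, 80 mm diameter, 90 mm high, on the table; leave alone. Origin: centre of its underside, handle to its +y.
- tin: Round tin with plum label, 64 mm diameter, 70 mm high; leave alone. Origin: centre of its underside.
- tape: Gold roll of tape lying flat, 84 mm diameter, 22 mm high; leave alone. Origin: centre of its underside.
- lantern: Teal jar with white lid, 60 mm diameter, 75 mm high; leave alone. Origin: centre of its underside.
- tags: Stack of paper gift tags, 90 x 60 x 20 mm; leave alone. Origin: centre of its underside, long side along x.
Things that resemble listed ones, but are neither listed nor needed, are in the scene too. Several things have the shape of the small; the one meant has the colours described above.

How it is judged:
At the end, for the whole second after the job is handed in: Red stands on the pad in the free cell (axis within 25 mm of pad centre), green on red's inner floor, blue on green's inner floor (axes within 12 mm, each underside 5 to 15 mm above that of the glass around it), all within 0.1 rad of upright and at rest (horizontal distance between large and pad below 0.025 m and z of large in the frame of pad between -0.002 and 0.008 m and horizontal distance between medium and large below 0.012 m and z of medium in the frame of large between 0.005 and 0.015 m and horizontal distance between small and medium below 0.012 m and z of small in the frame of medium between 0.005 and 0.015 m and angle between each of large, medium, small's own z axis and vertical below 0.1 rad and linear speed of each of large, medium, small below 0.02 m/s); the robot touches nothing.
It fails at once if a jar in the crate is moved more than 30 mm or tipped over (distance of any of jar1, jar2, jar3 from where it was at the start of the episode above 0.03 m or angle between any of jar1, jar2, jar3's own z axis and vertical above 0.5 rad).
It fails at once if the mug, tin, tape, teal jar or tags are moved more than 30 mm or tipped over (distance of any of mug, tin, tape, lantern, tags from where it was at the start of the episode above 0.03 m or angle between any of mug, tin, tape, lantern, tags's own z axis and vertical above 0.5 rad).
It fails at once if one of the three glasses is tipped over (more than 0.8 rad) (angle between any of large, medium, small's own z axis and vertical above 0.8 rad).
It fails at once if a glass is forced against the crate, the pad or another glass with more than 45 N (contact force between large and pad above 45 N or contact force between large and crate above 45 N or contact force between any of medium, small and large above 45 N or contact force between small and medium above 45 N).
It fails at once if a glass is dropped or thrown: it moves faster than 0.6 m/s with no finger on it (a fall of about 20 mm) ((linear speed of large above 0.6 m/s and contact force between large and the fingers below 0.2 N) or (linear speed of medium above 0.6 m/s and contact force between medium and the fingers below 0.2 N) or (linear speed of small above 0.6 m/s and contact force between small and the fingers below 0.2 N)).
It also fails if it takes over 72 s, if anything falls off the work surface, if the arm or the gripper's body presses on something with over 40 N, if the wrist force passes 120 N, or if a joint passes its speed limit or range.

## Working session

There is one attempt and no reset: what is moved stays moved. The work goes in short steps, Python scripts to look and compute and a tool call to move; the robot and the scene stay as the last step left them, time stands still between calls to the robot, and variables do not carry over. Pictures are saved under pics/ and viewed, about 8 in all and at most 12, crops included, and the job is handed in when it is done.

Besides the shell and the picture viewer there is one more tool, called as a command line: name --pt "numbers of a row" for each row, then --argument value for the rest. play_rows: Moves the arm, as the interface text tells. Shifts and turns lie within -1 to 1; 1 stands for 1000 mm of shift or 2 pi rad of turn. Its arguments: {"type":"object","properties":{"motion":{"type":"array","items":{"type":"array","items":{"type":"number"}}},"squeeze":{"type":"number"}},"required":["motion"]}

```bash
mkdir -p pics
cat > h.py <<'E'
import numpy as np, cv2
from workcell import *
def ray(name,uv,info=None):
    i=info or camera_info(name); K=np.array(i["intrinsics"]);d=np.array(i["dist_coeffs"]);T=np.array(i["pose"])
    p=cv2.undistortPoints(np.array(uv,float).reshape(-1,1,2),K,d).reshape(-1,2)
    D=np.c_[p,np.ones(len(p))]@T[:3,:3].T
    return T[:3,3],D
def atz(name,uv,z,info=None):
    o,D=ray(name,uv,info); return o+D*((z-o[2])/D[:,2])[:,None]
def proj(name,P,info=None):
    i=info or camera_info(name);T=np.linalg.inv(np.array(i["pose"]))
    return cv2.projectPoints(np.array(P,float).reshape(-1,3),cv2.Rodrigues(T[:3,:3])[0],T[:3,3],np.array(i["intrinsics"]),np.array(i["dist_coeffs"]))[0].reshape(-1,2)
def tri(n1,uv1,n2,uv2,i1=None,i2=None):
    o1,D1=ray(n1,[uv1],i1);o2,D2=ray(n2,[uv2],i2);d1,d2=D1[0],D2[0]
    s=np.linalg.lstsq(np.c_[d1,-d2],o2-o1,rcond=None)[0]
    a,b=o1+s[0]*d1,o2+s[1]*d2
    return (a+b)/2,np.linalg.norm(a-b)
def save(name,fn):
    im=read_camera(name); cv2.imwrite(fn,im[...,::-1]); return im
E
python3 - <<'E'
from h import *
for n in("scene","top"):
    save(n,f"pics/{n}0.png"); i=camera_info(n); print(n,np.round(i["pose"],3).tolist(),np.round(i["intrinsics"],1).tolist())
print(read_state())
print(np.round(camera_info("wrist")["pose"],3).tolist())
E
```

```text
scene [[0.851, 0.449, -0.272, 0.878], [0.525, -0.715, 0.461, -0.478], [0.013, -0.536, -0.844, 1.088], [0.0, 0.0, 0.0, 1.0]] [[576.1, 0.0, 322.7], [0.0, 576.1, 229.2], [0.0, 0.0, 1.0]]
top [[-0.026, -0.984, 0.174, 0.358], [-1.0, 0.027, 0.001, 0.082], [-0.006, -0.174, -0.985, 1.025], [0.0, 0.0, 0.0, 1.0]] [[439.5, 0.0, 324.0], [0.0, 439.5, 236.8], [0.0, 0.0, 1.0]]
{'time': 0.1, 'q': array([-1.20392575e+00,  2.64674473e-01,  1.60526461e+00,  5.44167393e-06,
        1.27370657e+00, -3.69191687e-02]), 'joint_vel': array([ 0.00190709, -0.00272518, -0.00366826,  0.00069733, -0.0020944 ,
        0.00118992]), 'joint_torque': array([ 5.81498680e-04, -5.16708112e+01, -3.68589091e+01, -5.48572507e-05,
        6.23200220e-03,  1.59818185e-06]), 'tool_pos': array([ 0.26495741, -0.62009012,  0.23007411]), 'tcp_rot': array([-3.07579740e+00, -6.29562510e-01,  5.21215615e-04]), 'wrist_force': array([-0.88391458, -0.41400984, -0.4455636 ]), 'torque': array([ 0.01775394, -0.00615165,  0.03760694]), 'width': 1.007296686298433}
[[0.392, -0.869, -0.303, 0.343], [-0.92, -0.371, -0.126, -0.586], [-0.003, 0.328, -0.945, 0.372], [0.0, 0.0, 0.0, 1.0]]
```

View pics/scene0.png

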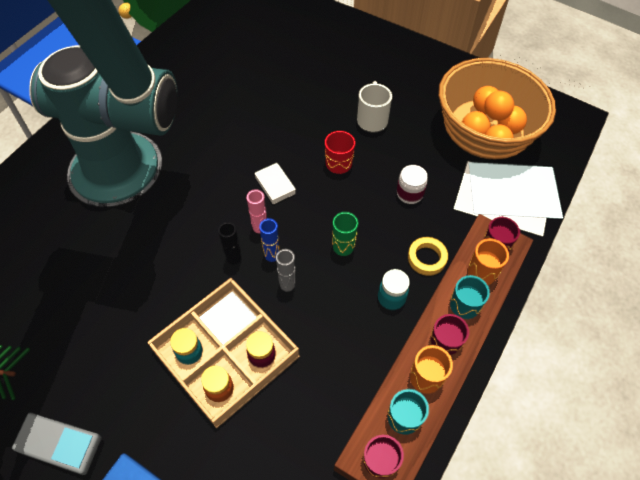

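View pics/top0.png

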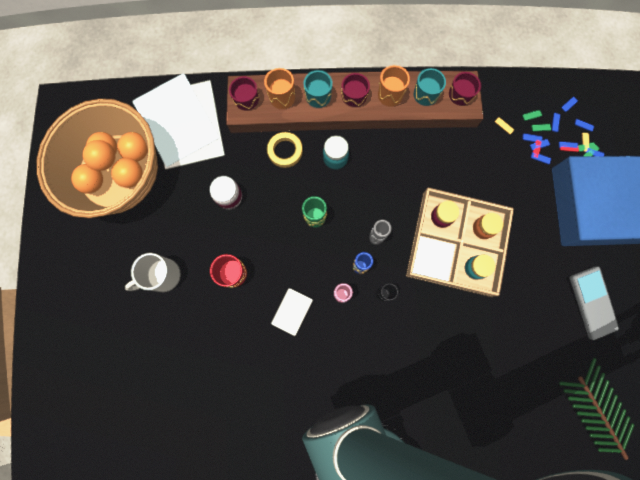

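Both overviews agree. Red is at scene (340,152) and top (229,271). Green is at scene (344,234) and top (315,211). The free cell is at scene (230,315) and top (434,258).

Candidates for the small glass, in scene pixels: pink (257,211), blue (270,240), grey (286,270) and black (230,243). Blue is the one described, and I'll confirm that in an enlarged crop.

Run:
```python
import cv2,numpy as np
s=cv2.imread("pics/scene0.png");t=cv2.imread("pics/top0.png")
r=lambda im,k:cv2.resize(im,None,fx=k,fy=k,interpolation=cv2.INTER_CUBIC)
cv2.imwrite("pics/c1.png",r(s[120:300,210:370],3.33)[:600,:])
a=r(t[180:320,200:400],4); cv2.imwrite("pics/c2.png",a)
```

```text
(no output)
```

View pics/c1.png

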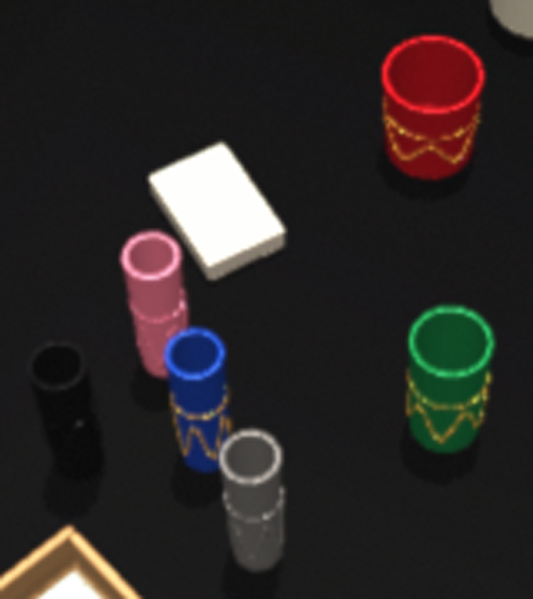

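View pics/c2.png

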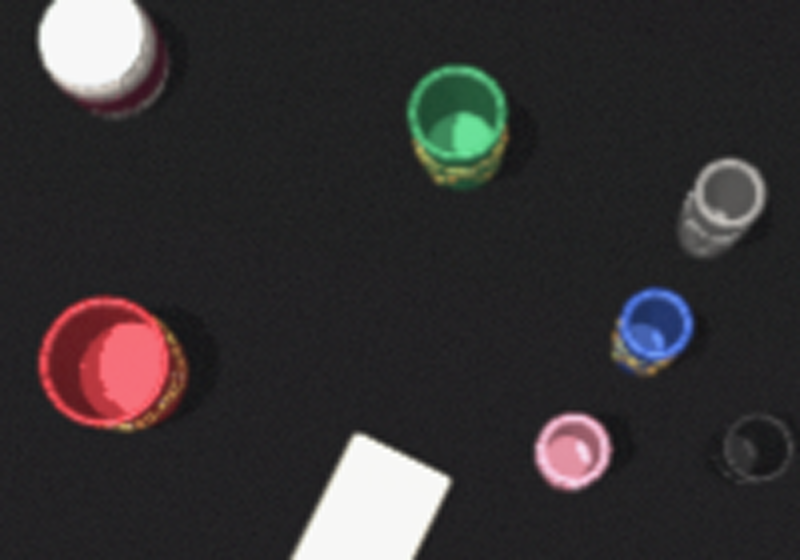

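Blue, with its gold wave, is at crop-1 (196,354) and crop-2 (655,325). Its pink, grey and black neighbours stand close by. Rim centres are readable for all three glasses. Next I'll measure the crate.

Run:
```python
from h import *
s=cv2.imread("pics/scene0.png");t=cv2.imread("pics/top0.png")
r=lambda im,k:cv2.resize(im,None,fx=k,fy=k,interpolation=cv2.INTER_CUBIC)
cv2.imwrite("pics/c3.png",np.hstack([r(s[272:432,140:305],2.4)[:384],r(t[180:300,400:520],3.2)]))
S=lambda x,y,k=3.33,o=(210,120):(x/k+o[0]-.35,y/k+o[1]-.35)
P={'red':((433,74),(105,362)),'green':((451,342),(457,113)),'blue':((196,354),(655,325)),'pink':((152,256),(573,452)),'grey':((251,456),(730,193)),'black':((60,366),(758,448))}
H=dict(red=.078,green=.098)
for n,(a,b) in P.items():
    p,e=tri("scene",S(*a),"top",S(*b,4,(200,180)));
    z=H.get(n,.118)
    print(n,p.round(4),round(e,4),atz("scene",[S(*a)],z)[0][:2].round(4),atz("top",[S(*b,4,(200,180))],z)[0][:2].round(4))
for nm,a,b,z in(("mug",(374,98),(156,272),.09),("tin",(412,180),(225,190),.07),("lantern",(395,284),(336,148),.075),("tags",(274,181),(292,312),.02)):
    print(nm,atz("scene",[a],z)[0].round(3),atz("top",[b],z)[0].round(3))
```

```text
red [0.4584 0.2999 0.0741] 0.002 [0.4606 0.2978] [0.4573 0.2983]
green [0.5874 0.1039 0.0933] 0.0013 [0.5892 0.1017] [0.5858 0.1034]
blue [0.4664 0.0029 0.1125] 0.0023 [0.4696 0.001 ] [0.465  0.0026]
pink [0.4018 0.0481 0.1127] 0.0026 [0.4053 0.0461] [0.4005 0.0474]
grey [ 0.5349 -0.0395  0.1152] 0.0019 [ 0.5366 -0.0401] [ 0.5337 -0.0398]
black [ 0.4012 -0.0477  0.1119] 0.003 [ 0.4053 -0.0494] [ 0.3998 -0.0478]
mug [0.464 0.454 0.09 ] [0.455 0.45  0.09 ]
tin [0.65  0.295 0.07 ] [0.64  0.305 0.07 ]
lantern [0.74  0.042 0.075] [0.731 0.05  0.075]
tags [0.369 0.158 0.02 ] [0.365 0.16  0.02 ]
```

View pics/c3.png

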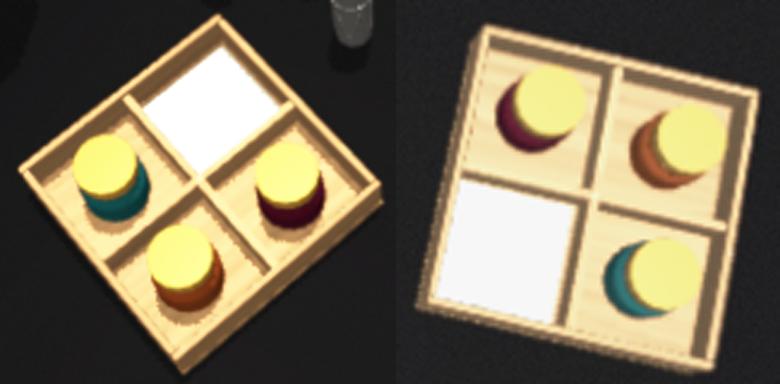

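Left half: crate rim corners at (218,17), (380,187), (185,360) and (23,170), with the divider cross at (203,183). Right half: rim corners at (485,27), (758,95), (715,365) and (428,303), with the cross at (596,194). The pad cell lies between the cross and the corner nearest the glasses.

Run:
```python
from h import *
S=lambda x,y:(x/2.4+140-.3,y/2.4+272-.3)
T=lambda x,y:((x-396)/3.2+400-.3,y/3.2+180-.3)
sc=[(218,17),(380,187),(185,360),(23,170)];tc=[(428,303),(485,27),(758,95),(715,365)]
A=atz("scene",[S(*p) for p in sc],.045);B=atz("top",[T(*p) for p in tc],.045)
print(A.round(3),A.mean(0).round(4));print(B.round(3),B.mean(0).round(4))
print("cross",tri("scene",S(203,183),"top",T(596,194)),atz("scene",[S(203,183)],.045),atz("top",[T(596,194)],.045))
P=atz("top",[T(*p) for p in [(460,178),(580,207),(558,325),(437,293)]],.009);print("padtop",P.round(3),P.mean(0))
P=atz("scene",[S(*p) for p in [(222,44),(282,104),(203,176),(143,108)]],.009);print("pad scene",P.round(3),P.mean(0))
J1=atz("scene",[S(*p) for p in [(288,172),(182,257),(105,165)]],.062);J2=atz("top",[T(*p) for p in [(551,100),(692,137),(664,273)]],.062);print("jars",J1.round(3),J2.round(3))
for X in(A,B):
    c=X.mean(0); print([np.degrees(np.arctan2(*(X[(k+1)%4]-X[k])[1::-1])).round(1) for k in range(4)])
    cell=c+(X[0]-c)*50.5/104; print("cell",cell)
st=read_state();import scipy.spatial.transform as t
print(t.Rotation.from_rotvec(st["tcp_rot"]).as_matrix().round(3))
```

```text
[[ 0.446 -0.11   0.045]
 [ 0.645 -0.164  0.045]
 [ 0.596 -0.357  0.045]
 [ 0.395 -0.306  0.045]] [ 0.5201 -0.2339  0.045 ]
[[ 0.44  -0.106  0.045]
 [ 0.639 -0.16   0.045]
 [ 0.584 -0.359  0.045]
 [ 0.39  -0.308  0.045]] [ 0.5133 -0.2332  0.045 ]
cross (array([ 0.51771971, -0.23433778,  0.03209062]), np.float64(0.0041375308339184815)) [[ 0.52369967 -0.23599883  0.045     ]] [[ 0.51416101 -0.23165141  0.045     ]]
padtop [[ 0.535 -0.142  0.009]
 [ 0.511 -0.23   0.009]
 [ 0.424 -0.208  0.009]
 [ 0.45  -0.12   0.009]] [ 0.47998347 -0.1751374   0.009     ]
pad scene [[ 0.449 -0.116  0.009]
 [ 0.526 -0.135  0.009]
 [ 0.508 -0.223  0.009]
 [ 0.428 -0.201  0.009]] [ 0.4778938  -0.16870403  0.009     ]
jars [[ 0.581 -0.197  0.062]
 [ 0.551 -0.297  0.062]
 [ 0.455 -0.27   0.062]] [[ 0.58  -0.199  0.062]
 [ 0.55  -0.299  0.062]
 [ 0.454 -0.27   0.062]]
[np.float64(-15.2), np.float64(-104.2), np.float64(165.8), np.float64(75.4)]
cell [ 0.48397428 -0.17349992  0.045     ]
[np.float64(-15.2), np.float64(-105.6), np.float64(165.3), np.float64(76.0)]
cell [ 0.47784178 -0.17160442  0.045     ]
[[ 0.92   0.393 -0.001]
 [ 0.393 -0.92   0.002]
 [ 0.    -0.002 -1.   ]]
```

play_rows --pt "0.0416 -0.0363 0 0 85" --pt "0.0416 -0.0363 0 0 85" --pt "0.0416 -0.0363 0 0 85" --pt "0.0416 -0.0363 0 0 85" --pt "0.0416 -0.0363 0 0 85" --squeeze 30

```text
time: 0.72
tool_pos: [0.3854, -0.3702, 0.2308]
tcp_rot: [-3.077, -0.629, 0.0]
wrist_force: [0.4, -0.0, 0.6]
width: 0.998
```

play_rows --pt "0.0416 -0.0363 0 0 85" --pt "0.0416 -0.0363 0 0 85" --pt "0.0416 -0.0363 0 0 85" --pt "0.0416 -0.0363 0 0 85" --pt "0 0 0 0 85"

```text
time: 1.35
tool_pos: [0.482, -0.1698, 0.2309]
tcp_rot: [-3.075, -0.638, 0.0]
wrist_force: [-0.1, -0.7, -0.6]
width: 0.996
```

```bash
cat >> h.py <<'E'
from scipy.spatial.transform import Rotation as Ro
def go(p):
    s=read_state();R=Ro.from_rotvec(s["tcp_rot"]).as_matrix();d=np.array(p)-s["tool_pos"]
    print("t",round(s["time"],2),"pos",s["tool_pos"].round(4),"yaw",np.degrees(np.arctan2(R[1,0],R[0,0])).round(2),"F",s["wrist_force"].round(1),"w",round(s["width"]*85.4,1),"shift",(R.T@d).round(4))
E
python3 - <<'E'
from h import *
i=camera_info("wrist");im=save("wrist","pics/w0.png");np.save("w0.npy",np.array(i["pose"]))
go((.459,.299,.23))
E
```

```text
t 1.4 pos [ 0.4813 -0.1716  0.2308] yaw 23.36 F [ 0.2 -0.2  0.3] w 85.1 shift [ 0.1661 -0.4408  0.0009]
```

View pics/w0.png

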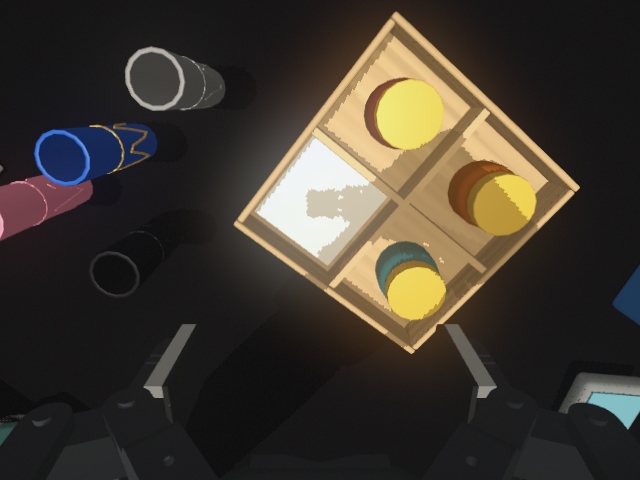

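The wrist view shows rim corners at (396,14), (577,187), (412,351) and (236,223), the divider cross at (404,203), and pad corners at (323,137), (389,197), (331,268) and (257,213). The blue rim centre is at (62,158).

Run:
```python
from h import *
w=camera_info("wrist");w["pose"]=np.load("w0.npy")
A=atz("wrist",[(236,223),(396,14),(577,187),(412,351)],.045,w);c=A.mean(0);print(A.round(4),c.round(4),"cell",(c+(A[0]-c)*50.5/104).round(4))
print("cross",atz("wrist",[(404,203)],.045,w))
P=atz("wrist",[(323,137),(389,197),(331,268),(257,213)],.009,w);print("pad",P.round(4),P.mean(0))
print("jars",atz("wrist",[(409,114),(503,205),(415,291)],.062,w).round(4))
for n,p in(("blue",(62,158)),("grey",(155,79)),("black",(115,274))): print(n,atz("wrist",[p],.118,w).round(4))
print(tri("wrist",(62,158),"top",(363.4,260.9),w),tri("wrist",(62,158),"scene",(268.5,225.9),w))
for q,s in(((409,114),0),): print("jar tri",tri("wrist",q,"top",(448.1,210.9),w))
```

```text
[[ 0.4442 -0.107   0.045 ]
 [ 0.6389 -0.1602  0.045 ]
 [ 0.5858 -0.3553  0.045 ]
 [ 0.3911 -0.3027  0.045 ]] [ 0.515  -0.2313  0.045 ] cell [ 0.4807 -0.1709  0.045 ]
cross [[ 0.51613806 -0.22948732  0.045     ]]
pad [[ 0.5358 -0.1477  0.009 ]
 [ 0.5108 -0.2246  0.009 ]
 [ 0.4252 -0.2043  0.009 ]
 [ 0.4485 -0.1187  0.009 ]] [ 0.48009177 -0.17383156  0.009     ]
jars [[ 0.5797 -0.1973  0.062 ]
 [ 0.5484 -0.2976  0.062 ]
 [ 0.4539 -0.2684  0.062 ]]
blue [[0.4666 0.0025 0.118 ]]
grey [[ 0.5346 -0.0393  0.118 ]]
black [[ 0.402  -0.0482  0.118 ]]
(array([0.46560406, 0.00288444, 0.11654521]), np.float64(0.0011985813117793508)) (array([0.46025357, 0.01197275, 0.09827332]), np.float64(0.0024171953266354075))
jar tri (array([ 0.57894633, -0.1969826 ,  0.06730548]), np.float64(0.0017351700211152036))
```

play_rows --pt "0.0185 -0.049 0 0 85" --pt "0.0185 -0.049 0 0 85" --pt "0.0185 -0.049 0 0 85" --pt "0.0185 -0.049 0 0 85" --pt "0.0185 -0.049 0 0 85"

```text
time: 2.02
tool_pos: [0.4698, 0.0884, 0.2312]
tcp_rot: [3.078, 0.626, 0.0]
wrist_force: [1.2, -1.3, -0.5]
width: 0.995
```

play_rows --pt "0.0185 -0.049 0 0 85" --pt "0.0185 -0.049 0 0 85" --pt "0.0185 -0.049 0 0 85" --pt "0.0185 -0.049 0 0 85" --pt "0 0 0 0 85"

```text
time: 2.65
tool_pos: [0.4612, 0.2993, 0.2309]
tcp_rot: [-3.077, -0.634, 0.001]
wrist_force: [-0.1, -0.2, -0.4]
width: 0.993
```

```bash
cat >> h.py <<'E'
def rim(name,im,info,rgb,zr,dr,guess):
    """search rim centre (x,y) maximizing brightness of colour along projected rim circle"""
    f=cv2.GaussianBlur(im.astype(np.float32),(0,0),1); g=f@np.array(rgb,np.float32)
    a=np.linspace(0,2*np.pi,120,endpoint=False); best=None
    C=np.c_[np.cos(a),np.sin(a),0*a]
    for st in(.003,.001,.0003):
        c0=best[1] if best else np.array(guess)
        for i in range(-6,7):
            for j in range(-6,7):
                c=np.array([c0[0]+i*st,c0[1]+j*st,zr])
                m=lambda d:cv2.remap(g,*[proj(name,c+C*d/2,info).astype(np.float32)[:,k].reshape(-1,1) for k in(0,1)],cv2.INTER_LINEAR).mean()
                s=m(dr-.003)-.5*m(dr+.006)-.5*m(dr-.011)
                if best is None or s>best[0]: best=(s,c[:2].copy())
    return best
E
python3 - <<'E'
from h import *
i=camera_info("wrist");im=save("wrist","pics/w1.png");np.save("w1.npy",np.array(i["pose"]))
for z in(.070,.074,.078,.082): print(z,rim("wrist",im,i,(1,0,0),z,.07,(.459,.299)))
print(proj("wrist",[[.459,.299,.078]],i))
go((.459,.299,.045))
for n,zz in(("scene",.078),("top",.078)):
    im=cv2.imread(f"pics/{n}0.png")[...,::-1]; ii=camera_info(n)
    print(n,"red",rim(n,im,ii,(1,0,0),.078,.07,(.459,.299)),"green",rim(n,im,ii,(0,1,0),.098,.052,(.5875,.103)),"blue",rim(n,im,ii,(0,0,1),.118,.036,(.4665,.0025)))
E
```

```text
0.07 (np.float32(74.5473), array([0.456 , 0.2997]))
0.074 (np.float32(75.63496), array([0.4573, 0.3003]))
0.078 (np.float32(71.80119), array([0.4587, 0.3007]))
0.082 (np.float32(62.01024), array([0.46  , 0.3013]))
[[321.03246267 225.44158302]]
t 2.7 pos [0.4612 0.2976 0.2307] yaw 23.21 F [ 0.1 -1.  -0.2] w 85.1 shift [-0.0012 -0.0023  0.1857]
scene red (np.float32(46.62964), array([0.4603, 0.2977])) green (np.float32(43.665344), array([0.5888, 0.102 ])) blue (np.float32(53.169792), array([0.4682, 0.0005]))
top red (np.float32(48.061493), array([0.458 , 0.2993])) green (np.float32(34.888817), array([0.5862, 0.1037])) blue (np.float32(54.491745), array([0.4658, 0.0022]))
```

View pics/w1.png

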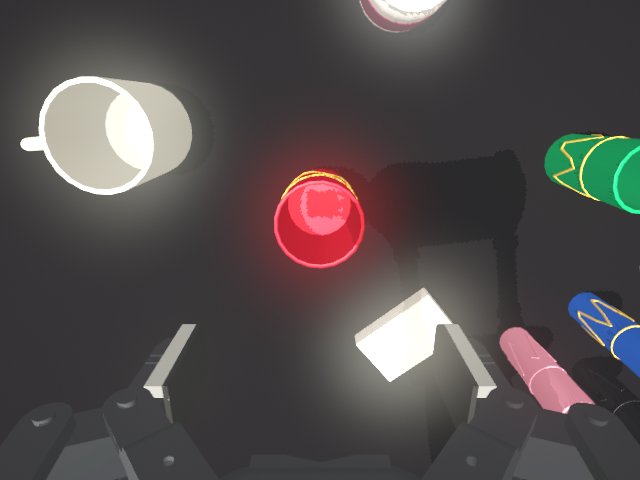

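The red rim is centred at wrist (319,224). All views put it at about (0.459, 0.299) with the rim near z = 0.076, in line with the stated 78 mm. I'll descend and grip.

play_rows --pt "-0.0012 -0.0023 0.04 0 85" --pt "0 0 0.04 0 85" --pt "0 0 0.04 0 85" --pt "0 0 0.04 0 85" --pt "0 0 0.025 0 85"

```text
time: 3.32
tool_pos: [0.4583, 0.296, 0.0439]
tcp_rot: [3.077, 0.626, -0.005]
wrist_force: [-0.3, 0.2, 0.1]
width: 0.99
```

play_rows --pt "0 0 0 0 85" --pt "0 0 0 0 66" --pt "0 0 0 0 60" --pt "0 0 0 0 60" --pt "0 0 0 0 60" --squeeze 35

```text
time: 3.95
tool_pos: [0.4603, 0.2998, 0.0478]
tcp_rot: [-3.077, -0.631, -0.005]
wrist_force: [1.5, -1.7, 5.4]
width: 0.801
```

play_rows --pt "0 0 0 0 60" --pt "0 0 -0.005 0 60" --pt "0 0 -0.01 0 60" --pt "0 0 -0.025 0 60" --pt "0 0 0 0 60"

```text
time: 4.58
tool_pos: [0.4605, 0.3006, 0.0885]
tcp_rot: [-3.076, -0.63, -0.007]
wrist_force: [0.0, 0.8, -2.7]
width: 0.798
```

Run:
```python
from h import *
i=camera_info("wrist");im=save("wrist","pics/w2.png")
for z in(.11,.114,.118,.122): print(z,rim("wrist",im,i,(1,0,0),z,.07,(.459,.299)))
go((.459,.299,.16)); go((.48,-.172,.16))
```

```text
0.11 (np.float32(40.271156), array([0.4527, 0.2997]))
0.114 (np.float32(62.76275), array([0.4563, 0.3003]))
0.118 (np.float32(61.38275), array([0.459 , 0.3017]))
0.122 (np.float32(21.575897), array([0.465 , 0.2997]))
t 4.62 pos [0.4596 0.3    0.0872] yaw 23.14 F [-0.7 -0.6 -2.4] w 68.0 shift [-0.0008  0.0007 -0.0728]
t 4.62 pos [0.4596 0.3    0.0872] yaw 23.14 F [-0.7 -0.6 -2.4] w 68.0 shift [-0.1666  0.442  -0.0734]
```

View pics/w2.png

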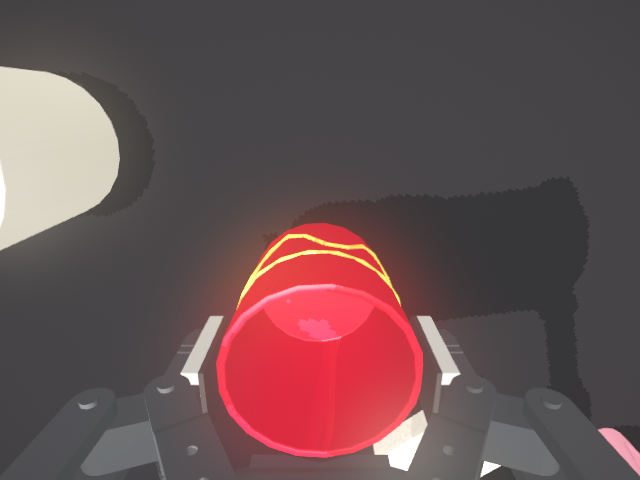

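play_rows --pt "-0.0167 0.0442 -0.0275 0 60" --pt "-0.0167 0.0442 -0.0275 0 60" --pt "-0.0167 0.0442 -0.0275 0 60" --pt "-0.0167 0.0442 -0.0275 0 60" --pt "-0.0167 0.0442 0 0 60"

```text
time: 5.25
tool_pos: [0.4702, 0.0621, 0.1981]
tcp_rot: [3.077, 0.63, 0.006]
wrist_force: [1.1, -0.3, -1.4]
width: 0.8
```

play_rows --pt "-0.0167 0.0442 0 0 60" --pt "-0.0167 0.0442 0 0 60" --pt "-0.0167 0.0442 0 0 60" --pt "-0.0167 0.0442 0 0 60" --pt "-0.0167 0.0442 0 0 60"

```text
time: 5.88
tool_pos: [0.4782, -0.1738, 0.1949]
tcp_rot: [-3.076, -0.629, 0.002]
wrist_force: [0.6, 0.4, -2.0]
width: 0.797
```

play_rows --pt "0 0 0 0 60" --pt "0 0 0.03 0 60" --pt "0 0 0.03 0 60" --pt "0 0 0 0 60"

```text
time: 6.38
tool_pos: [0.4759, -0.1705, 0.1326]
tcp_rot: [-3.073, -0.63, 0.01]
wrist_force: [-0.5, 0.3, -1.5]
width: 0.801
```

Run:
```python
from h import *
go((.48,-.172,.058))
i=camera_info("wrist");im=save("wrist","pics/w3.png");t=read_state()["tool_pos"]
for dz in(.027,.03,.033): print(dz,rim("wrist",im,i,(1,0,0),t[2]+dz,.07,t[:2]))
```

```text
t 6.38 pos [ 0.4759 -0.1705  0.1326] yaw 23.17 F [-0.5  0.3 -1.5] w 68.4 shift [0.0036 0.0034 0.0745]
0.027 (np.float32(93.05751), array([ 0.47421878, -0.16954774]))
0.03 (np.float32(65.32325), array([ 0.47651878, -0.16894774]))
0.033 (np.float32(17.32064), array([ 0.48091878, -0.17154774]))
```

play_rows --pt "0.003 0.0045 0 0 60" --pt "0 0 0.03 0 60" --pt "0 0 0.025 0 60" --pt "0 0 0.01 0 60" --pt "0 0 0 0 60"

```text
time: 7.05
tool_pos: [0.484, -0.1757, 0.0717]
tcp_rot: [3.078, 0.63, 0.0]
wrist_force: [1.0, -0.6, -1.2]
width: 0.798
```

play_rows --pt "0 0 0.003 0 60" --pt "0 0 0 0 60" --pt "0 0 0.002 0 60" --pt "0 0 0 0 60"

```text
time: 7.55
tool_pos: [0.4836, -0.1756, 0.0664]
tcp_rot: [3.078, 0.63, 0.0]
wrist_force: [0.4, 0.0, -2.2]
width: 0.797
```

Run:
```python
from h import *
go((.48,-.172,.058))
i=camera_info("wrist");im=save("wrist","pics/w4.png");t=read_state()["tool_pos"]
for dz in(.024,.027,.03): print(dz,rim("wrist",im,i,(1,0,0),t[2]+dz,.07,t[:2]))
```

```text
t 7.55 pos [ 0.4836 -0.1756  0.0664] yaw 23.13 F [ 0.4  0.  -2.2] w 68.1 shift [-0.0019 -0.0047  0.0084]
0.024 (np.float32(59.999107), array([ 0.47727238, -0.1756114 ]))
0.027 (np.float32(82.98572), array([ 0.48027238, -0.1753114 ]))
0.03 (np.float32(82.53517), array([ 0.48257238, -0.1746114 ]))
```

play_rows --pt "0 -0.003 0.002 0 60" --pt "0 0 0.002 0 60" --pt "0 0 0 0 60"

```text
time: 7.98
tool_pos: [0.4821, -0.1727, 0.0619]
tcp_rot: [-3.077, -0.63, 0.001]
wrist_force: [0.0, -0.5, -2.0]
width: 0.798
```

play_rows --pt "0 0 0.002 0 60" --pt "0 0 0 0 60"

```text
time: 8.22
tool_pos: [0.4823, -0.1728, 0.0601]
tcp_rot: [-3.078, -0.63, 0.001]
wrist_force: [0.6, -0.9, -2.0]
width: 0.798
```

play_rows --pt "0 0 0.001 0 60" --pt "0 0 0 0 60"

```text
time: 8.48
tool_pos: [0.4824, -0.1729, 0.0592]
tcp_rot: [-3.078, -0.63, 0.0]
wrist_force: [-0.4, 0.5, -1.7]
width: 0.798
```

play_rows --pt "0 0 0.001 0 60" --pt "0 0 0 0 60"

```text
time: 8.72
tool_pos: [0.4823, -0.1728, 0.0582]
tcp_rot: [-3.078, -0.63, 0.0]
wrist_force: [0.5, -0.6, -1.2]
width: 0.799
```

play_rows --pt "0 0 0.001 0 60" --pt "0 0 0 0 60"

```text
time: 8.98
tool_pos: [0.4823, -0.1728, 0.0572]
tcp_rot: [-3.078, -0.63, 0.0]
wrist_force: [-0.3, 0.2, -2.1]
width: 0.796
```

play_rows --pt "0 0 0.001 0 60" --pt "0 0 0 0 60"

```text
time: 9.22
tool_pos: [0.4826, -0.1728, 0.0569]
tcp_rot: [-3.078, -0.63, -0.001]
wrist_force: [-2.4, 1.9, 4.4]
width: 0.8
```

play_rows --pt "0 0 0.001 0 60" --pt "0 0 0 0 60"

```text
time: 9.48
tool_pos: [0.4828, -0.1727, 0.0568]
tcp_rot: [-3.078, -0.63, -0.001]
wrist_force: [-4.0, 3.9, 11.2]
width: 0.797
```

play_rows --pt "0 0 -0.001 0 60" --pt "0 0 0 0 72" --pt "0 0 0 0 80" --pt "0 0 0 0 82" --pt "0 0 0 0 82"

```text
time: 10.1
tool_pos: [0.4824, -0.1729, 0.0561]
tcp_rot: [-3.078, -0.63, 0.0]
wrist_force: [0.6, -0.3, 0.5]
width: 0.957
```

play_rows --pt "0 0 -0.01 0 84" --pt "0 0 -0.04 0 84" --pt "0 0 -0.06 0 84" --pt "0 0 -0.06 0 84" --pt "0 0 0 0 84"

```text
time: 10.72
tool_pos: [0.4865, -0.1745, 0.234]
tcp_rot: [3.07, 0.628, 0.018]
wrist_force: [0.2, -0.7, -1.1]
width: 0.984
```

Run:
```python
from h import *
i=camera_info("wrist");im=save("wrist","pics/w5.png");t=read_state()["tool_pos"]
for z in(.083,.087,.091): print(z,rim("wrist",im,i,(1,0,0),z,.07,(.481,-.173)))
im=save("top","pics/t5.png");print("top",rim("top",im,camera_info("top"),(1,0,0),.087,.07,(.481,-.173)))
go((.5875,.1025,.225))
```

```text
0.083 (np.float32(41.352333), array([ 0.4797, -0.1713]))
0.087 (np.float32(39.681213), array([ 0.4807, -0.1713]))
0.091 (np.float32(34.911217), array([ 0.4817, -0.1713]))
top (np.float32(13.541794), array([ 0.4813, -0.174 ]))
t 10.82 pos [ 0.483  -0.1731  0.2279] yaw 23.14 F [-0.7 -0.1  0.3] w 83.8 shift [ 0.2044 -0.2124  0.0028]
```

View pics/w5.png

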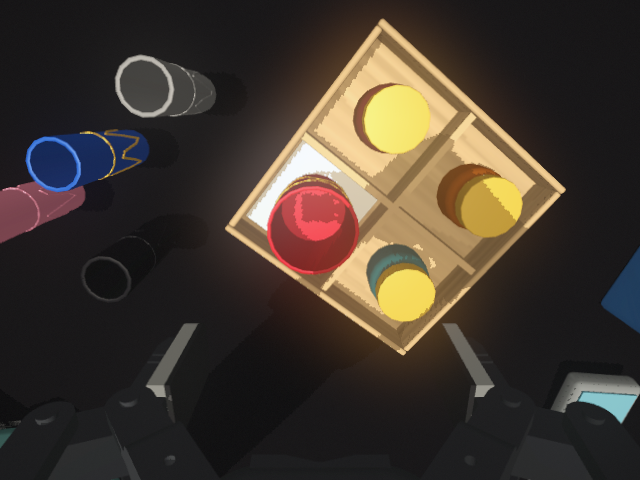

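Red stands upright in the free cell, rim centre at (313,229), about (0.481, -0.172), and the jars haven't moved. Next is green.

play_rows --pt "0.034 -0.0354 0 0 84" --pt "0.034 -0.0354 0 0 84" --pt "0.034 -0.0354 0 0 84" --pt "0.034 -0.0354 0 0 84" --pt "0.034 -0.0354 0 0 84"

```text
time: 11.45
tool_pos: [0.568, 0.0582, 0.2237]
tcp_rot: [-3.077, -0.63, 0.007]
wrist_force: [1.3, -0.3, 0.5]
width: 0.983
```

play_rows --pt "0.034 -0.0354 0 0 75" --pt "0 0 0 0 75" --pt "0 0 0 0 75"

```text
time: 11.82
tool_pos: [0.5852, 0.1022, 0.2242]
tcp_rot: [3.077, 0.631, -0.006]
wrist_force: [-0.0, 0.2, -0.6]
width: 0.879
```

Run:
```python
from h import *
i=camera_info("wrist");im=save("wrist","pics/w6.png")
for z in(.090,.094,.098,.102): print(z,rim("wrist",im,i,(0,1,0),z,.052,(.5875,.1025)))
go((.5875,.1025,.073))
```

```text
0.09 (np.float32(83.87633), array([0.5848, 0.1038]))
0.094 (np.float32(85.65871), array([0.5861, 0.1042]))
0.098 (np.float32(81.254974), array([0.5872, 0.1048]))
0.102 (np.float32(69.73222), array([0.5882, 0.1052]))
t 11.88 pos [0.5854 0.1017 0.2247] yaw 23.12 F [0.7 0.6 0.1] w 75.1 shift [0.0027 0.0002 0.1517]
```

play_rows --pt "0.0024 -0.0015 0.04 0 75" --pt "0 0 0.04 0 75" --pt "0 0 0.04 0 75" --pt "0 0 0.03 0 75" --pt "0 0 0.002 0 75"

```text
time: 12.5
tool_pos: [0.5849, 0.103, 0.0712]
tcp_rot: [-3.078, -0.627, 0.011]
wrist_force: [0.3, -0.6, -0.0]
width: 0.883
```

play_rows --pt "0 0 0 0 75" --pt "0 0 0 0 52" --pt "0 0 0 0 43" --pt "0 0 0 0 43" --pt "0 0 0 0 43" --squeeze 30

```text
time: 13.12
tool_pos: [0.59, 0.105, 0.0767]
tcp_rot: [3.077, 0.63, 0.006]
wrist_force: [-0.3, -1.5, 6.0]
width: 0.602
```

play_rows --pt "0 0 0 0 43" --pt "0 0 -0.005 0 43" --pt "0 0 -0.02 0 43" --pt "0 0 -0.025 0 43" --pt "0 0 0 0 43"

```text
time: 13.75
tool_pos: [0.5906, 0.1054, 0.1278]
tcp_rot: [3.077, 0.63, 0.01]
wrist_force: [0.6, 0.8, -2.6]
width: 0.599
```

Run:
```python
from h import *
i=camera_info("wrist");im=save("wrist","pics/w7.png");t=read_state()["tool_pos"]
for dz in(.019,.022,.025,.028): print(dz,rim("wrist",im,i,(0,1,0),t[2]+dz,.052,t[:2]))
go((.4826,-.1728,.225))
```

```text
0.019 (np.float32(73.108925), array([0.58565258, 0.10488555]))
0.022 (np.float32(75.23919), array([0.58765258, 0.10588555]))
0.025 (np.float32(61.53574), array([0.58935258, 0.10648555]))
0.028 (np.float32(27.758816), array([0.59235258, 0.10688555]))
t 13.8 pos [0.5894 0.1052 0.1261] yaw 23.14 F [-0.  -0.1 -1.9] w 51.5 shift [-0.2071  0.2137 -0.0994]
```

play_rows --pt "0 0 -0.05 0 43" --pt "0 0 -0.05 0 43" --pt "-0.0345 0.0356 0 0 43" --pt "-0.0345 0.0356 0 0 43" --pt "-0.0345 0.0356 0 0 43"

```text
time: 14.42
tool_pos: [0.5336, -0.0349, 0.2231]
tcp_rot: [-3.077, -0.631, 0.003]
wrist_force: [-0.7, -0.6, -2.5]
width: 0.599
```

play_rows --pt "-0.0345 0.0356 0 0 43" --pt "-0.0345 0.0356 0 0 43" --pt "-0.0345 0.0356 0 0 43" --pt "0 0 0.03 0 43" --pt "0 0 0 0 43"

```text
time: 15.05
tool_pos: [0.4787, -0.1722, 0.1907]
tcp_rot: [-3.074, -0.627, 0.01]
wrist_force: [0.4, -0.3, -2.4]
width: 0.597
```

play_rows --pt "0 0 0 0 43" --pt "0 0 0 0 43"

```text
time: 15.3
tool_pos: [0.4826, -0.1725, 0.1953]
tcp_rot: [3.077, 0.632, 0.002]
wrist_force: [0.3, -0.2, -0.7]
width: 0.595
```

Run:
```python
from h import *
i=camera_info("wrist");im=save("wrist","pics/w8.png");t=read_state()["tool_pos"]
for dz in(.019,.022,.025): print(dz,rim("wrist",im,i,(0,1,0),t[2]+dz,.052,t[:2]))
print("red",rim("wrist",im,i,(1,-.7,0),.086,.07,(.4807,-.1715)))
go((.4826,-.1728,.0955))
```

```text
0.019 (np.float32(64.10164), array([ 0.47896152, -0.17247604]))
0.022 (np.float32(59.666656), array([ 0.48066152, -0.17177604]))
0.025 (np.float32(32.34918), array([ 0.48306152, -0.17107604]))
red (np.float32(45.03767), array([ 0.4801, -0.1715]))
t 15.35 pos [ 0.4827 -0.1725  0.1953] yaw 23.2 F [ 0.7  1.2 -1.9] w 51.0 shift [-0.0003  0.0002  0.0998]
```

View pics/w8.png

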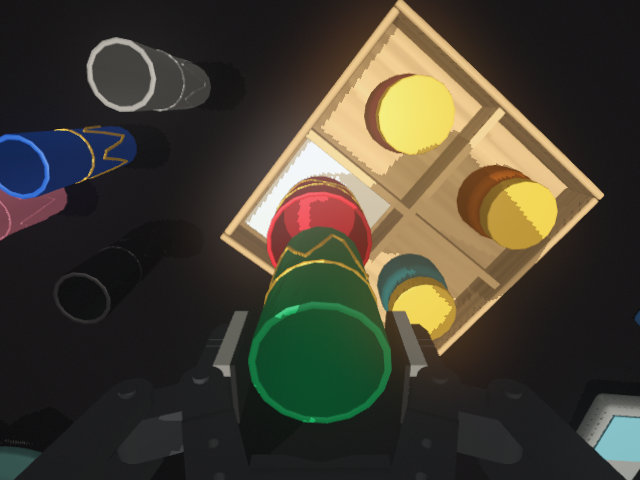

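Green's foot is centred over red's mouth, with its rim at (320,362) and red at (320,228), and the computed axes agree within 1 mm. I'll lower it now.

play_rows --pt "0 0 0.02 0 43" --pt "0 0 0.01 0 43" --pt "0 0 0 0 43" --pt "0 0 0.015 0 43" --pt "0 0 0 0 43"

```text
time: 15.98
tool_pos: [0.4808, -0.1724, 0.1479]
tcp_rot: [-3.076, -0.63, 0.003]
wrist_force: [-0.1, -0.3, -1.7]
width: 0.601
```

play_rows --pt "0 0 0.01 0 43" --pt "0 0 0.01 0 43" --pt "0 0 0.01 0 43" --pt "0 0 0.01 0 43" --pt "0 0 0 0 43"

```text
time: 16.6
tool_pos: [0.4807, -0.1724, 0.1079]
tcp_rot: [-3.076, -0.63, 0.003]
wrist_force: [0.3, -0.1, -2.1]
width: 0.595
```

play_rows --pt "0 0 0.004 0 43" --pt "0 0 0.003 0 43" --pt "0 0 0 0 43"

```text
time: 16.98
tool_pos: [0.4816, -0.1728, 0.1022]
tcp_rot: [-3.078, -0.63, 0.0]
wrist_force: [-0.7, 0.0, -1.2]
width: 0.593
```

play_rows --pt "0 0 0.002 0 43" --pt "0 0 0 0 43" --pt "0 0 0.001 0 43" --pt "0 0 0 0 43"

```text
time: 17.48
tool_pos: [0.4817, -0.1728, 0.0992]
tcp_rot: [-3.078, -0.63, 0.0]
wrist_force: [0.4, -0.3, -1.9]
width: 0.602
```

play_rows --pt "0 0 0.001 0 43" --pt "0 0 0 0 43"

```text
time: 17.73
tool_pos: [0.4817, -0.1728, 0.0982]
tcp_rot: [-3.078, -0.63, 0.0]
wrist_force: [0.9, 0.2, -1.7]
width: 0.596
```

play_rows --pt "0 0 0.001 0 43" --pt "0 0 0 0 43"

```text
time: 17.98
tool_pos: [0.4817, -0.1728, 0.0972]
tcp_rot: [-3.078, -0.63, 0.0]
wrist_force: [0.4, 0.0, -1.7]
width: 0.598
```

play_rows --pt "0 0 0.001 0 43" --pt "0 0 0 0 43"

```text
time: 18.23
tool_pos: [0.4816, -0.1728, 0.0962]
tcp_rot: [-3.078, -0.63, 0.0]
wrist_force: [0.7, 0.1, -1.3]
width: 0.597
```

play_rows --pt "0 0 0.001 0 43" --pt "0 0 0 0 43"

```text
time: 18.48
tool_pos: [0.482, -0.1729, 0.0958]
tcp_rot: [3.078, 0.63, 0.001]
wrist_force: [-1.3, 0.1, 1.9]
width: 0.601
```

play_rows --pt "0 0 0.001 0 43" --pt "0 0 0 0 43"

```text
time: 18.73
tool_pos: [0.4823, -0.1729, 0.0957]
tcp_rot: [3.077, 0.63, 0.001]
wrist_force: [-3.1, 2.6, 8.4]
width: 0.602
```

play_rows --pt "0 0 0.001 0 43" --pt "0 0 0 0 43"

```text
time: 18.98
tool_pos: [0.4825, -0.1729, 0.0957]
tcp_rot: [3.077, 0.63, 0.002]
wrist_force: [-5.6, 2.3, 14.3]
width: 0.6
```

Contact came at TCP z = 0.0957, where it was predicted, so green is seated. Releasing.

play_rows --pt "0 0 -0.002 0 43" --pt "0 0 0 0 54" --pt "0 0 0 0 62" --pt "0 0 0 0 64" --pt "0 0 0 0 64"

```text
time: 19.6
tool_pos: [0.4816, -0.1728, 0.0951]
tcp_rot: [-3.078, -0.63, 0.001]
wrist_force: [0.5, -0.6, -0.1]
width: 0.75
```

play_rows --pt "0 0 -0.01 0 64" --pt "0 0 -0.04 0 64" --pt "0 0 -0.05 0 64" --pt "0 0 -0.05 0 64" --pt "0 0 0 0 64"

```text
time: 20.23
tool_pos: [0.4851, -0.1742, 0.2519]
tcp_rot: [3.071, 0.629, 0.015]
wrist_force: [0.0, -0.0, 0.7]
width: 0.748
```

Run:
```python
from h import *
i=camera_info("wrist");im=save("wrist","pics/w9.png")
for z in(.113,.117,.121): print(z,rim("wrist",im,i,(-.3,1,0),z,.052,(.481,-.172)))
print("red",rim("wrist",im,i,(1,-.7,0),.087,.07,(.4807,-.1715)))
for z in (.114,.118):print("blue",z,rim("wrist",im,i,(-.3,-.3,1),z,.036,(.4665,.0025)))
go((.4675,.002,.24))
```

```text
0.113 (np.float32(58.34213), array([ 0.478 , -0.1734]))
0.117 (np.float32(56.28034), array([ 0.4793, -0.1733]))
0.121 (np.float32(51.11787), array([ 0.4803, -0.173 ]))
red (np.float32(51.40724), array([ 0.4807, -0.1712]))
blue 0.114 (np.float32(96.646576), array([0.4652, 0.0048]))
blue 0.118 (np.float32(93.652954), array([0.4665, 0.0028]))
t 20.27 pos [ 0.4835 -0.1735  0.2488] yaw 23.14 F [ 0.1  0.2 -0.6] w 64.1 shift [ 0.0542 -0.1677  0.0083]
```

View pics/w9.png

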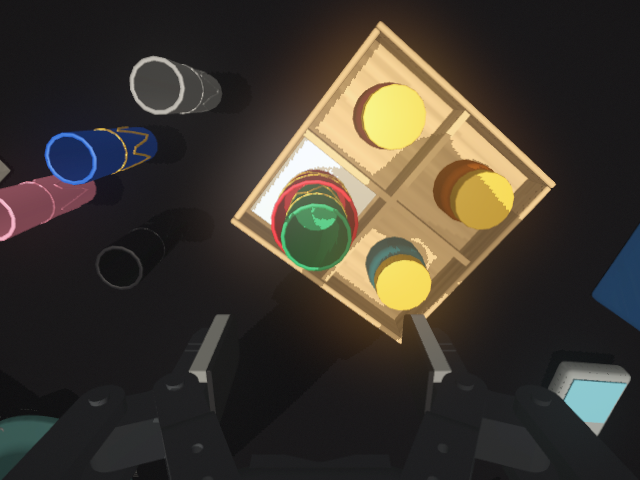

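Green sits inside red: its rim is at (317,237), about (0.479, -0.173), and the two axes are within about 2 mm. Next is blue.

play_rows --pt "0.0136 -0.0419 0 0 54" --pt "0.0136 -0.0419 0 0 54" --pt "0.0136 -0.0419 0 0 54" --pt "0.0136 -0.0419 0 0 54" --pt "0 0 0 0 54"

```text
time: 20.9
tool_pos: [0.4644, 0.0051, 0.2437]
tcp_rot: [-3.075, -0.636, 0.004]
wrist_force: [0.3, 0.6, 0.2]
width: 0.634
```

play_rows --pt "0 0 0 0 54" --pt "0 0 0 0 54"

```text
time: 21.15
tool_pos: [0.4657, 0.0018, 0.2447]
tcp_rot: [3.078, 0.628, -0.002]
wrist_force: [1.0, -0.5, -0.8]
width: 0.63
```

Run:
```python
from h import *
i=camera_info("wrist");im=save("wrist","pics/w10.png")
for z in(.110,.114,.118,.122): print(z,rim("wrist",im,i,(-.3,-.3,1),z,.036,(.4665,.0025)))
go((.4675,.003,.093))
```

```text
0.11 (np.float32(71.991486), array([0.4642, 0.0022]))
0.114 (np.float32(72.21522), array([0.4652, 0.0028]))
0.118 (np.float32(70.05345), array([0.4665, 0.0032]))
0.122 (np.float32(65.665474), array([0.4678, 0.0038]))
t 21.2 pos [0.4659 0.0017 0.2449] yaw 23.05 F [ 0.   0.4 -0.7] w 54.1 shift [ 0.0021 -0.0005  0.1519]
```

play_rows --pt "0.0015 -0.0008 0.04 0 54" --pt "0 0 0.04 0 54" --pt "0 0 0.04 0 54" --pt "0 0 0.03 0 54" --pt "0 0 0.002 0 54"

```text
time: 21.82
tool_pos: [0.4646, 0.0033, 0.0908]
tcp_rot: [-3.077, -0.627, 0.009]
wrist_force: [-0.4, -0.4, -0.0]
width: 0.631
```

play_rows --pt "0 0 0 0 54" --pt "0 0 0 0 37" --pt "0 0 0 0 28" --pt "0 0 0 0 28" --pt "0 0 0 0 28" --squeeze 25

```text
time: 22.45
tool_pos: [0.4688, 0.0037, 0.0952]
tcp_rot: [3.076, 0.63, 0.006]
wrist_force: [-0.3, -0.5, 6.2]
width: 0.4
```

play_rows --pt "0 0 0 0 28" --pt "0 0 -0.005 0 28" --pt "0 0 -0.02 0 28" --pt "0 0 -0.025 0 28" --pt "0 0 0 0 28"

```text
time: 23.08
tool_pos: [0.4685, 0.0041, 0.1451]
tcp_rot: [3.077, 0.63, 0.007]
wrist_force: [1.1, -0.2, -0.3]
width: 0.403
```

Run:
```python
from h import *
i=camera_info("wrist");im=save("wrist","pics/w11.png");t=read_state()["tool_pos"]
for dz in(.016,.019,.022,.025,.028): print(dz,rim("wrist",im,i,(-.3,-.3,1),t[2]+dz,.036,t[:2]))
go((.482,-.1728,.26))
```

```text
0.016 (np.float32(58.942844), array([0.46070166, 0.00242707]))
0.019 (np.float32(62.648678), array([0.46270166, 0.00312707]))
0.022 (np.float32(63.41777), array([0.46500166, 0.00412707]))
0.025 (np.float32(59.67683), array([0.46680166, 0.00512707]))
0.028 (np.float32(45.018635), array([0.46910166, 0.00582707]))
t 23.12 pos [0.4674 0.0041 0.1437] yaw 23.14 F [-0.2  0.3 -1.2] w 34.6 shift [-0.0559  0.1685 -0.1163]
```

play_rows --pt "0 0 -0.058 0 28" --pt "0 0 -0.058 0 28" --pt "-0.014 0.0421 0 0 28" --pt "-0.014 0.0421 0 0 28" --pt "-0.014 0.0421 0 0 28"

```text
time: 23.75
tool_pos: [0.4773, -0.1294, 0.2577]
tcp_rot: [-3.076, -0.631, 0.003]
wrist_force: [1.2, 0.3, -1.0]
width: 0.402
```

play_rows --pt "-0.014 0.0421 0 0 28" --pt "0 0 0 0 28" --pt "0 0 0.025 0 28" --pt "0 0 0 0 28" --pt "0 0 0 0 28"

```text
time: 24.38
tool_pos: [0.4815, -0.172, 0.234]
tcp_rot: [-3.077, -0.631, 0.001]
wrist_force: [0.0, -0.6, -1.2]
width: 0.398
```

Run:
```python
from h import *
i=camera_info("wrist");im=save("wrist","pics/w12.png");t=read_state()["tool_pos"]
for dz in(.019,.022,.025): print(dz,rim("wrist",im,i,(-.3,-.3,1),t[2]+dz,.036,t[:2]))
print("green",rim("wrist",im,i,(-.3,1,-.5),.117,.052,(.4795,-.173)))
go((.482,-.1728,.1245))
```

```text
0.019 (np.float32(62.66239), array([ 0.47718081, -0.17226454]))
0.022 (np.float32(60.9338), array([ 0.47948081, -0.17126454]))
0.025 (np.float32(51.47039), array([ 0.48128081, -0.17056454]))
green (np.float32(33.71205), array([ 0.4792, -0.1733]))
t 24.43 pos [ 0.4819 -0.1723  0.2347] yaw 23.19 F [-0.4 -0.3 -1.1] w 34.7 shift [-1.000e-04  5.000e-04  1.102e-01]
```

View pics/w12.png

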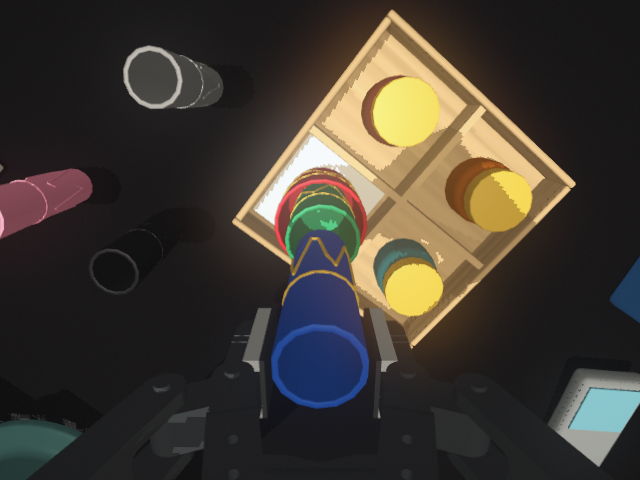

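Blue's foot is over green's mouth. Green's rim is at (324,232) and the computed axes are about 1.5 mm apart, so I'll correct by that and lower it.

play_rows --pt "0 0.0015 0.005 0 28" --pt "0 0 0.01 0 28" --pt "0 0 0 0 28" --pt "0 0 0.01 0 28" --pt "0 0 0 0 28"

```text
time: 25.05
tool_pos: [0.4815, -0.1739, 0.2081]
tcp_rot: [-3.077, -0.63, 0.003]
wrist_force: [0.1, 0.7, -0.1]
width: 0.399
```

play_rows --pt "0 0 0.015 0 28" --pt "0 0 0.015 0 28" --pt "0 0 0.015 0 28" --pt "0 0 0.015 0 28" --pt "0 0 0 0 28"

```text
time: 25.68
tool_pos: [0.4808, -0.1737, 0.1471]
tcp_rot: [-3.076, -0.629, 0.005]
wrist_force: [-0.7, 0.1, 0.0]
width: 0.405
```

play_rows --pt "0 0 0.008 0 28" --pt "0 0 0.006 0 28" --pt "0 0 0.004 0 28" --pt "0 0 0 0 28"

```text
time: 26.18
tool_pos: [0.482, -0.1741, 0.131]
tcp_rot: [-3.077, -0.63, 0.001]
wrist_force: [0.1, -0.2, -0.6]
width: 0.401
```

play_rows --pt "0 0 0.002 0 28" --pt "0 0 0.001 0 28" --pt "0 0 0 0 28"

```text
time: 26.55
tool_pos: [0.4822, -0.1742, 0.1283]
tcp_rot: [-3.078, -0.63, -0.0]
wrist_force: [0.5, 0.3, -1.2]
width: 0.401
```

play_rows --pt "0 0 0.001 0 28" --pt "0 0 0 0 28"

```text
time: 26.8
tool_pos: [0.4822, -0.1742, 0.1272]
tcp_rot: [-3.078, -0.63, 0.0]
wrist_force: [-0.7, 0.7, -0.3]
width: 0.399
```

play_rows --pt "0 0 0.001 0 28" --pt "0 0 0 0 28"

```text
time: 27.05
tool_pos: [0.4821, -0.1742, 0.1262]
tcp_rot: [-3.078, -0.63, 0.0]
wrist_force: [0.6, -0.8, -0.7]
width: 0.4
```

play_rows --pt "0 0 0.001 0 28" --pt "0 0 0 0 28"

```text
time: 27.3
tool_pos: [0.4822, -0.1742, 0.1252]
tcp_rot: [-3.078, -0.63, 0.0]
wrist_force: [-0.5, 0.6, -1.2]
width: 0.401
```

play_rows --pt "0 0 0.001 0 28" --pt "0 0 0 0 28"

```text
time: 27.55
tool_pos: [0.4823, -0.1743, 0.1243]
tcp_rot: [3.078, 0.63, 0.0]
wrist_force: [-0.1, -0.2, -0.8]
width: 0.4
```

play_rows --pt "0 0 0.001 0 28" --pt "0 0 0 0 28"

```text
time: 27.8
tool_pos: [0.4828, -0.1743, 0.1242]
tcp_rot: [3.077, 0.63, 0.002]
wrist_force: [-0.5, 0.4, 5.7]
width: 0.401
```

play_rows --pt "0 0 0.001 0 28" --pt "0 0 0 0 28"

```text
time: 28.05
tool_pos: [0.4833, -0.1744, 0.1242]
tcp_rot: [3.077, 0.63, 0.003]
wrist_force: [-2.4, 1.6, 8.9]
width: 0.403
```

Contact came at 0.1242, as predicted. Releasing.

play_rows --pt "0 0 -0.002 0 28" --pt "0 0 0 0 38" --pt "0 0 0 0 46" --pt "0 0 0 0 48" --pt "0 0 0 0 48"

```text
time: 28.68
tool_pos: [0.4821, -0.1742, 0.1241]
tcp_rot: [-3.078, -0.63, 0.0]
wrist_force: [0.3, -0.1, 0.9]
width: 0.558
```

play_rows --pt "0 0 -0.01 0 48" --pt "0 0 -0.04 0 48" --pt "0 0 -0.05 0 48" --pt "0 0 -0.04 0 48" --pt "0 0 0 0 48"

```text
time: 29.3
tool_pos: [0.4849, -0.1754, 0.2699]
tcp_rot: [3.072, 0.629, 0.013]
wrist_force: [0.2, 0.1, -0.8]
width: 0.559
```

play_rows --pt "0 0 0 0 48" --pt "0 0 0 0 48" --pt "0 0 0 0 48"

```text
time: 29.68
tool_pos: [0.4815, -0.1739, 0.2628]
tcp_rot: [-3.076, -0.63, 0.004]
wrist_force: [0.3, 0.6, 0.5]
width: 0.562
```

Run:
```python
from h import *
i=camera_info("wrist");im=save("wrist","pics/w13.png")
for z in(.137,.147,.157): print(z,rim("wrist",im,i,(-.3,-.3,1),z,.036,(.481,-.174)))
print("green",rim("wrist",im,i,(-.3,1,-.5),.117,.052,(.48,-.173)),"red",rim("wrist",im,i,(1,-.7,-.3),.087,.07,(.4807,-.1715)))
s=save("scene","pics/s13.png");t=save("top","pics/t13.png")
for n,m in(("scene",s),("top",t)):
    q=camera_info(n);print(n,rim(n,m,q,(-.3,-.3,1),.147,.036,(.481,-.174)),rim(n,m,q,(-.3,1,-.5),.117,.052,(.48,-.173)),rim(n,m,q,(1,-.7,-.3),.087,.07,(.48,-.173)))
r=lambda im:cv2.resize(im,(390,390),interpolation=cv2.INTER_CUBIC)
cv2.imwrite("pics/fin.png",np.hstack([r(s[220:430,130:340]),r(t[160:320,380:540])])[...,::-1])
```

```text
0.137 (np.float32(68.781685), array([ 0.4767, -0.176 ]))
0.147 (np.float32(67.04692), array([ 0.48  , -0.1744]))
0.157 (np.float32(49.71966), array([ 0.4833, -0.173 ]))
green (np.float32(36.36809), array([ 0.479 , -0.1733])) red (np.float32(55.814144), array([ 0.4804, -0.1715]))
scene (np.float32(35.685528), array([ 0.4817, -0.1773])) (np.float32(25.341042), array([ 0.481 , -0.1757])) (np.float32(37.292736), array([ 0.4826, -0.1733]))
top (np.float32(19.38469), array([ 0.4797, -0.1754])) (np.float32(17.802425), array([ 0.4787, -0.1743])) (np.float32(29.14243), array([ 0.4803, -0.1723]))
```

```bash
python3 -c "
from workcell import *
print(finish_job())"
```

```text
the job is handed in; nothing more can be done
None
```

The three painted glasses are packed in the crate: red on the cream pad in the free cell, green inside red, and blue inside green. I handed the job in at about 30 s of the 72 s allowed; `finish_job` gave no verdict.

- **Setting down:** each glass was lowered in 1 mm steps until it touched. The wrist force rose to between about 9 and 14 N before release. Green and blue touched down within 1 mm of the height I had worked out from the grasp. For red I took the first contact as the pad.
- **Last check:** the rim fits from the wrist, scene and top cameras put each glass's axis within about 3 mm of the one around it. Red is within about 3 mm of the pad centre. The gripper was open and clear above the glasses.
- **Disagreements:** the scene and top cameras differ by about 2–4 mm in places, and camera positions sat about 2 mm in x from the tool readings. Both are small against the 12 and 25 mm tolerances.
- **Not checked:** I had used all 12 picture views, so the final picture could not be viewed. The finished nest was checked by the rim fits only, and final tilt was not measured separately.

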